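# Fit the keyed clamp spindle in a mandala turntable and hold it down

## Robot

A 7-joint arm with a two-finger parallel gripper is mounted at the origin on the work surface. World frame = base frame: x ahead of the robot, y to its left, z up, the work surface at z = 0. Lengths are in m, angles in rad, forces in N, time in s.
With the tool pointing down it reaches from about 0.425 to 0.875 m from the base axis. Payload 8.4 kg.
Tool frame: the origin (TCP) lies on the front face of the gripper's body, between the roots of the fingers; the fingertips stand 70 mm ahead of it and the grasp point (between the pads) lies 51 mm ahead of it; z points along the fingers, y is the line along which they close (so a half turn about z gives the same grasp; the last joint's range is limited). The gripper opens to 87 mm and grips with 3 to 60 N. Pads are 19 mm wide; open, the fingers measure 117 mm over their backs; the gripper's body (75 mm by 190 mm) begins 51 mm behind the grasp point.
Start: joints at [-1.331, 0.333, 0.04, 1.465, -0.013, 1.343, -0.059], TCP at [0.216, 0.613, 0.292] pointing down, gripper open.
Joint ranges: [-2.58, 2.58], [-0.38, 2.09], [-1.3, 1.39], [0.25, 2.4], [-1.5, 4.64], [0.08, 2.09], [-2.65, 2.65]. Speed limits (rad/s): [2.22, 2.22, 2.79, 2.79, 3.14, 3.14, 3.14].

## Interface

Orientations are given as a unit quaternion [w, x, y, z].
In Python, from plant import manip gives the robot as it stands.
- The arm moves only by the tool jog_arm, never from a script. Its argument "increments" is a list of rows, each an object of numbers: "tx", "ty", "tz": the shift along the tool's x, y, z in units of 0.25 m (1.0 is 0.25 m); "wx", "wy", "wz": the turn, a rotation vector about the tool's x, y, z in units of pi rad (1.0 is pi rad); "gripper": the finger opening in mm, from 0 to 87. In form: [{"tx": .., "ty": .., "tz": .., "wx": .., "wy": .., "wz": .., "gripper": ..}, ...]. A call has 1 to 12 rows; each row is the pose to reach, as a shift and turn from the pose commanded when the call began, along the tool's axes at that moment, turning the shorter way round; what a row does not reach only later rows make up. A row lasts 1/12 s, in which the tool goes at most 41.7 mm and 7.16 degrees, less where a joint would pass 70% of its speed; a pose out of reach is approached as far as the arm can. A call with a number of a shift or a turn outside -1 to 1 is refused whole. A call with a gripper value outside its range is refused whole. The fingers move at their own pace and stop on an object; "grip_force" is the grip in N (left out, the last holds). Time passes only in rows, so rows that repeat a pose let the fingers close. It gives the time, the measured TCP pose, the force, the opening and the grip force at its end, in the units of the state.
- manip.get_state(): the state, without advancing time (a new reading comes with each control period).
- manip.read_camera(name): name is "side" or "top" or "wrist"; returns a dict with "img" (420x560x3 uint8, red, green, blue), "camera_matrix" (3x3 intrinsics, pixels), "k1" (the pictures are not rectified: a ray, as slopes to the right and down, at radius r is drawn at 1 + k1 r^2 times it, then the intrinsics apply), "rvec" (rotation vector, rad) and "tvec" (3), from world to camera coordinates, as OpenCV has them. Camera axes: x right, y down, z forward; pixel columns grow to the right and rows downward; lengths in m; the calibration is good to about 2 mm. A picture is of the moment at which its call begins. There is no depth.
- manip.job_done(): hands the job in; it is judged then, once.
The state is a dict: "clock": time; "joint_pos": joint angles; "qd": joint speeds; "tau": joint torques, N m; "eef_pos": TCP position; "orientation": TCP orientation; "contact_force": force on the tool from outside, world axes, zero at the start; "torque": the same for the moment, N m; "finger_gap": opening from 0.0 (shut) to 1.0 (fully open); "grasp_force": force on a finger pad.
Only numpy, scipy, OpenCV 4.12 (cv2) and the standard library are available. Lean on these libraries where they do the work, as an engineer would, in place of code of your own. Each camera call takes 0.05 s, during which the arm holds its last target. There are 200 camera calls.

## Task

Lift the keyed clamp spindle out of its wooden stand, put its nose into the hub of the mandala turntable and turn it until its key slips into the keyway, then push it fully home against the spring at the bottom until its flange meets the hub. Finish while still gripping it and holding it pressed down (the spring lifts it if you let go), so that a cross-pin could be fitted; leave the jar, bottle, bowl and flask where they stand.

Things in the scene. Friction and masses are not known exactly. Their poses are not given: they have to be found in the camera images.
- spindle: Loose bare-metal clamp spindle, 96 mm tall, about 0.2 kg, upright. Origin: centre of its nose tip (lowest point, 10 mm above the table at the start); z up its axis, x towards its key. From the tip up: round shaft 20 mm in diameter from 0 to 50 mm (first 8 mm taper from 12 to 20 mm), flange 56 mm in diameter from 50 to 56 mm, grip blade (grip_blade) from 56 to 96 mm.
- spindle_grip (a point): Middle of the spindle's flat grip blade to pinch, on its axis 80 mm above the tip; axes as the spindle's. The blade is 40 mm long along x, 14 mm thick along y (pinch across this), 40 mm tall.
- spindle_key (a point): Foot of the spindle's one key, 17 mm out from the axis on its +x side, 18 mm above the tip. The key is a straight bar 7 mm wide, from 18 to 46 mm above the tip, standing 7 mm out of the shaft. In the stand it is hidden; a lug 8 mm wide on the flange's rim, reaching 38 mm from the axis, shows its side. At the start it points away from the robot within about 35 degrees, as does the keyway.
- stand: Fixed wooden block, 90 x 90 x 60 mm tall, origin at the centre of its underside, with a round hole 41 mm wide and 56 mm deep in its top in which the spindle hangs by its flange with some play.
- turntable: Fixed table-top turntable that does not turn, origin at the centre of its underside; x towards the hub's keyway. Platter 200 mm in diameter with a black dotted mandala board 180 mm in diameter, top 62 mm above the table; in its middle a metal hub 57 mm wide, its flat top face 64 mm above the table.
- hub_mouth (a point): Centre of the bore's mouth on the hub's top face; z up, x towards the keyway. Bore 22 mm wide, no chamfer, with one keyway on its +x side, 10 mm wide, reaching 18.5 mm from the axis, all the way down. The key meets the top face with the tip 18 mm down unless lined up to about 0.1 rad; fully home the tip is 50 mm down, the flange on the top face.
- spring_seat (a joint): Spring seat at the bottom of the bore: how far it is pressed down, in m. 0 at rest, its top then 42 mm below the mouth, so the spindle presses it during the last 8 mm; about 0.008 when the spindle is fully home (its own stop is at 0.010). It pushes up with 4 N at 0, 7.2 N at 0.008.
- paint_jar: Bystander: small glass jar with black cap, 42 mm in diameter, 50 mm tall; origin at the centre of its underside.
- glue_bottle: Bystander: white bottle, 48 mm in diameter, 125 mm tall; origin at the centre of its underside.
- mixing_bowl: Bystander: white bowl, 76 mm wide, 30 mm tall; origin at the centre of its underside.
- flask: Bystander: black drinking flask, 74 mm in diameter, 240 mm tall; origin at the centre of its underside.
Things that resemble listed ones, but are neither listed nor needed, are in the scene too. Leave any turquoise look-alike of the spindle alone.

How it is judged:
On the way, in this order (a step that is already met when the one before it is completed fails the run):
1. the spindle is lifted out of its stand in the fingers (height (world z) of spindle above 0.062 m and contact force between the fingers and spindle above 1 N), for 0.05 s.
2. the spindle's nose is in the hub's bore (z of spindle in the frame of hub_mouth below -0.006 m and horizontal distance between spindle and hub_mouth below 0.004 m), for 0.05 s.
3. the key has slipped into the keyway (z of spindle in the frame of hub_mouth below -0.028 m and horizontal distance between spindle and hub_mouth below 0.004 m), for 0.05 s.
At the end, for the whole second after the job is handed in: The spindle's tip is more than 47 mm below the hub's mouth (50 mm is fully home) and within 4 mm of its axis, the spindle upright within 0.08 rad with its key in the keyway, the spring seat pressed down by more than 4.5 mm, and the fingers still grip the blade of the still spindle (more than 2 N) (z of spindle in the frame of hub_mouth below -0.047 m and horizontal distance between spindle and hub_mouth below 0.004 m and angle between spindle's own z axis and vertical below 0.08 rad and angle between the x axis of spindle and the x axis of hub_mouth, either way round below 0.2 rad and value of joint spring_seat above 0.0045 m and contact force between the fingers and grip_blade above 2 N and linear speed of spindle below 0.02 m/s); the arm keeps its last pose, push and grip.
It fails at once if the paint jar is moved by more than 30 mm or tipped (distance of paint_jar from where it was at the start of the episode above 0.03 m or angle between paint_jar's own z axis and vertical above 0.5 rad).
It fails at once if the glue bottle is moved by more than 30 mm or tipped (distance of glue_bottle from where it was at the start of the episode above 0.03 m or angle between glue_bottle's own z axis and vertical above 0.5 rad).
It fails at once if the mixing bowl is moved by more than 30 mm or tipped (distance of mixing_bowl from where it was at the start of the episode above 0.03 m or angle between mixing_bowl's own z axis and vertical above 0.5 rad).
It fails at once if the flask is moved by more than 30 mm or tipped (distance of flask from where it was at the start of the episode above 0.03 m or angle between flask's own z axis and vertical above 0.5 rad).
It also fails if it takes over 45 s, if anything falls off the work surface, if the arm or the gripper's body presses on something with over 40 N, if the wrist force passes 120 N, or if a joint passes its speed limit or range.

## Working session

There is one attempt and no reset: what is moved stays moved. The work goes in short steps, Python scripts to look and compute and a tool call to move; the robot and the scene stay as the last step left them, time stands still between calls to the robot, and variables do not carry over. Pictures are saved under pics/ and viewed, at most 10 in all, crops included, and the job is handed in when it is done.

Besides the shell and the picture viewer there is one more tool, called after "Request:" as a command line: name --argument value ..., lists and objects as JSON in quotes. jog_arm: Moves the arm, as the interface text tells. Its arguments: {"type":"object","properties":{"increments":{"type":"array"},"grip_force":{"type":"number"}},"required":["increments"]}

```bash
mkdir -p pics; cat > h.py <<'E'
import numpy as np, cv2, pickle
from plant import manip
from scipy.spatial.transform import Rotation as R
def cap(n,fn):
    c=manip.read_camera(n); cv2.imwrite(f'pics/{fn}.png',c['img'][:,:,::-1]); pickle.dump(c,open(f'pics/{fn}.pkl','wb')); return c
def load(fn): return pickle.load(open(f'pics/{fn}.pkl','rb'))
def ray(c,uv):
    uv=np.atleast_2d(np.array(uv,float)); K=np.array(c['camera_matrix'])
    d=np.array([float(c['k1']),0,0,0]); p=cv2.undistortPoints(uv.reshape(-1,1,2),K,d).reshape(-1,2)
    Rm=cv2.Rodrigues(np.array(c['rvec'],float))[0]; o=-Rm.T@np.array(c['tvec'],float).ravel()
    return o,np.c_[p,np.ones(len(p))]@Rm
def onz(c,uv,z):
    o,D=ray(c,uv); return o+D*((z-o[2])/D[:,2:3])
def proj(c,P):
    return cv2.projectPoints(np.atleast_2d(np.array(P,float)),np.array(c['rvec'],float),np.array(c['tvec'],float),np.array(c['camera_matrix']),np.array([float(c['k1']),0,0,0]))[0].reshape(-1,2)
E
python3 - <<'E'
from h import *
print(manip.get_state())
a=cap('top','top0');b=cap('side','side0');w=cap('wrist','wrist0')
for c in(a,b,w):print(ray(c,[280,210]),c['k1'])
cv2.imwrite('pics/all0.png',cv2.resize(np.vstack([np.hstack([a['img'],b['img']])])[:,:,::-1],(800,300)))
E
```

```text
{'clock': 0.0, 'joint_pos': array([-1.33117757,  0.33391   ,  0.03985438,  1.46625129, -0.01340123,
        1.34322193, -0.05848219]), 'qd': array([ 6.20863259e-05,  2.22127673e-04,  1.44551577e-05, -5.93387600e-04,
       -8.35952075e-05, -1.59770519e-03,  8.69901667e-04]), 'tau': array([ 1.66132581e-04, -6.56332326e+01,  1.33545566e+00, -4.03817761e+01,
       -5.97070344e-02,  4.42917680e-02,  1.25590527e-04]), 'eef_pos': array([0.21594171, 0.61273566, 0.29136924]), 'orientation': array([-8.05526988e-05,  1.68590836e-01,  9.85685827e-01, -7.58131437e-04]), 'contact_force': array([-0.61206679, -0.15335125, -0.67417534]), 'torque': array([-0.0041366 , -0.05504297, -0.03230525]), 'grasp_force': 0.0, 'finger_gap': 1.0002384538397135}
(array([ 0.3330587 , -0.13268242,  1.36030736]), array([[ 0.17780263, -0.0018294 , -0.9840802 ]])) 0.062213348401218775
(array([ 0.02531147, -0.78041464,  0.717988  ]), array([[ 0.54295854,  0.6003996 , -0.58727348]])) -0.04177260799389301
(array([0.15259311, 0.63526752, 0.38382711]), array([[ 0.22759703, -0.07237613, -0.97110501]])) -0.07070526240416004
```

View pics/top0.png

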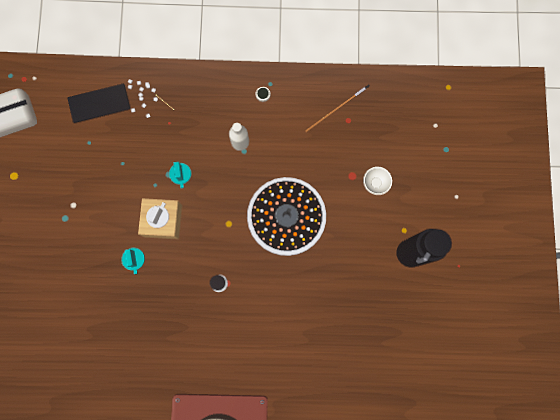

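View pics/side0.png

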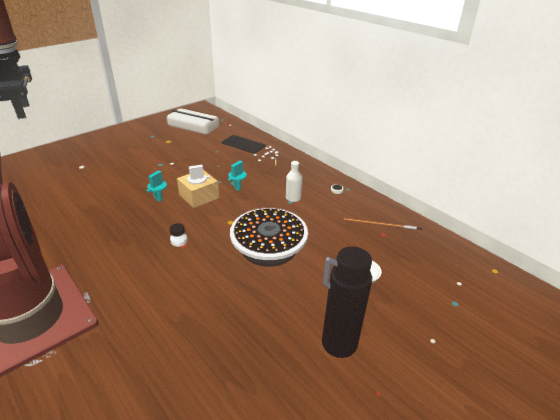

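The top view shows one bare-metal spindle, in the wooden stand at (158,215), and two turquoise look-alikes at (180,173) and (133,259). The bare-metal one fits the description. The turntable hub is at (287,215). I'll confirm both in one crop.

```bash
python3 - <<'E'
from h import *
c=load('top0')
im=c['img'][:,:,::-1]
a=cv2.resize(im[185:245,125:195],(395,340),interpolation=cv2.INTER_CUBIC);b=cv2.resize(im[185:245,252:322],(395,340),interpolation=cv2.INTER_CUBIC)
cv2.imwrite('pics/crop1.png',np.hstack([a,b]))
hsv=cv2.cvtColor(c['img'],cv2.COLOR_RGB2HSV)
def blob(name,m,roi,z):
    M=np.zeros(m.shape,np.uint8);x0,y0,x1,y1=roi;M[y0:y1,x0:x1]=m[y0:y1,x0:x1]*255
    cs,_=cv2.findContours(M,cv2.RETR_EXTERNAL,cv2.CHAIN_APPROX_NONE);k=max(cs,key=cv2.contourArea)
    (u,v),(w,h),ang=cv2.minAreaRect(k);print(name,(u,v),(w,h),ang,onz(c,[[u,v]],z)[0]);return k
S,V=hsv[...,1].astype(int),hsv[...,2].astype(int)
k=blob('flange',(S<50)&(V>120),(135,195,182,240),.066)
k=blob('platter',((S<50)&(V>120)),(240,170,335,262),.06)
e=cv2.fitEllipse(cv2.convexHull(k));print(e,onz(c,[e[0]],.06))
k=blob('stand',(S>80)&(V>150),(130,190,190,245),.06)
for n,uv,z in[('jar',(218,283),.05),('bottle',(237,128),.125),('bowl',(378,180),.03),('flask',(435,240),.24)]:print(n,onz(c,[uv],z)[0])
E
```

```text
flange (157.80001831054688, 216.1000213623047) (21.466251373291016, 23.702320098876953) 63.43495178222656 [0.54352425 0.1690135  0.066     ]
platter (286.0, 216.0) (78.0, 78.0) 90.0 [ 0.55303361 -0.15059363  0.06      ]
((286.1419372558594, 215.98696899414062), (78.39193725585938, 79.10266876220703), 97.40512084960938) [[ 0.55307616 -0.1509504   0.06      ]]
stand (157.59292602539062, 217.106201171875) (37.51671600341797, 36.71848678588867) 3.814074993133545 [0.54193594 0.17075824 0.06      ]
jar [0.38230174 0.01367547 0.05      ]
bottle [ 0.75833135 -0.02419158  0.125     ]
bowl [ 0.65954055 -0.38870671  0.03      ]
flask [ 0.47864867 -0.46927815  0.24      ]
```

View pics/crop1.png

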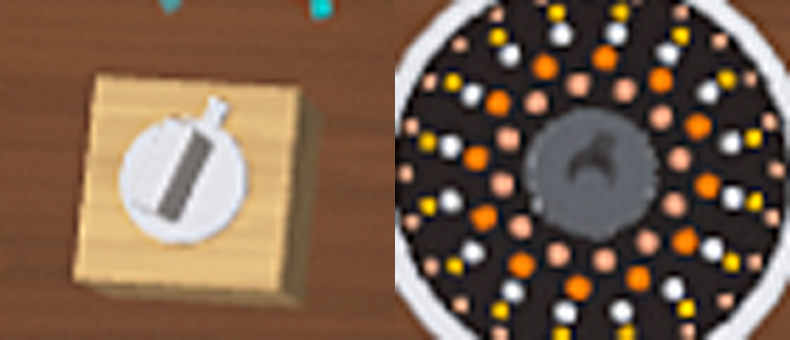

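```bash
cat >> h.py <<'E'
def go(xyz,xdir_deg,s=None):
    "increments to TCP xyz, pointing down, tool x axis at world yaw xdir_deg"
    s=s or manip.get_state(); q=s['orientation']; R0=R.from_quat([q[1],q[2],q[3],q[0]])
    a=np.deg2rad(xdir_deg); X=np.array([np.cos(a),np.sin(a),0]); Z=np.array([0,0,-1.]); Rt=R.from_matrix(np.c_[X,np.cross(Z,X),Z])
    t=R0.inv().apply(np.array(xyz)-s['eef_pos'])/.25; w=(R0.inv()*Rt).as_rotvec()/np.pi
    print('t',t.round(4),'w',w.round(4),'eef',s['eef_pos'].round(4),'tool x',R0.apply([1,0,0]).round(4),'z',R0.apply([0,0,1]).round(4))
E
python3 - <<'E'
from h import *
for d in(-25,155): go([.5425,.170,.26],d)
E
```

```text
t [-1.8205 -1.2361  0.128 ] w [-1.00e-04 -6.00e-04 -9.69e-01] eef [0.216  0.6128 0.2916] tool x [-9.432e-01  3.324e-01 -1.000e-04] z [-3.0e-04 -1.2e-03 -1.0e+00]
t [-1.8205 -1.2361  0.128 ] w [-0.0004  0.0001  0.031 ] eef [0.216  0.6128 0.2916] tool x [-9.432e-01  3.324e-01 -1.000e-04] z [-3.0e-04 -1.2e-03 -1.0e+00]
```

Request:
jog_arm --increments '[{"tx": -0.91,"ty": -0.62,"tz": 0.064,"wz": 0.015,"gripper": 87},{"tx": -0.91,"ty": -0.62,"tz": 0.064,"wz": 0.015,"gripper": 87},{"tx": -0.91,"ty": -0.62,"tz": 0.064,"wz": 0.015,"gripper": 87},{"tx": -0.91,"ty": -0.62,"tz": 0.064,"wz": 0.015,"gripper": 87},{"tx": -0.91,"ty": -0.62,"tz": 0.064,"wz": 0.015,"gripper": 87},{"tx": -0.91,"ty": -0.62,"tz": 0.064,"wz": 0.015,"gripper": 87},{"tx": -0.91,"ty": -0.62,"tz": 0.064,"wz": 0.015,"gripper": 87},{"tx": -0.91,"ty": -0.62,"tz": 0.064,"wz": 0.015,"gripper": 87}]'

```text
$.increments[0]: bad value
```

Request:
jog_arm --increments '[{"tx": -0.91,"ty": -0.62,"tz": 0.064,"wz": 0.016,"gripper": 87},{"tx": -0.91,"ty": -0.62,"tz": 0.064,"wz": 0.016,"gripper": 87},{"tx": -0.91,"ty": -0.62,"tz": 0.064,"wz": 0.016,"gripper": 87},{"tx": -0.91,"ty": -0.62,"tz": 0.064,"wz": 0.016,"gripper": 87},{"tx": -0.91,"ty": -0.62,"tz": 0.064,"wz": 0.016,"gripper": 87},{"tx": -0.91,"ty": -0.62,"tz": 0.064,"wz": 0.016,"gripper": 87},{"tx": -0.91,"ty": -0.62,"tz": 0.064,"wz": 0.016,"gripper": 87},{"tx": -0.91,"ty": -0.62,"tz": 0.064,"wz": 0.016,"gripper": 87},{"tx": -0.91,"ty": -0.62,"tz": 0.064,"wz": 0.016,"gripper": 87},{"tx": -0.91,"ty": -0.62,"tz": 0.064,"wz": 0.016,"gripper": 87}]'

```text
$.increments[0]: bad value
```

```bash
python3 - <<'E'
from h import *
go([.5425,.170,.26],155); print(manip.get_state()['joint_pos'].round(2))
c=cap('wrist','w1'); print(proj(c,[[.5425,.17,.066],[.5425,.17,.106]]))
E
```

```text
t [-1.8205 -1.2361  0.128 ] w [-0.0004  0.0001  0.031 ] eef [0.216  0.6128 0.2916] tool x [-9.432e-01  3.324e-01 -1.000e-04] z [-3.0e-04 -1.2e-03 -1.0e+00]
[-1.33  0.33  0.04  1.47 -0.01  1.34 -0.06]
[[ 49.71342973 527.62320157]
 [ 34.48239712 556.39370683]]
```

View pics/w1.png

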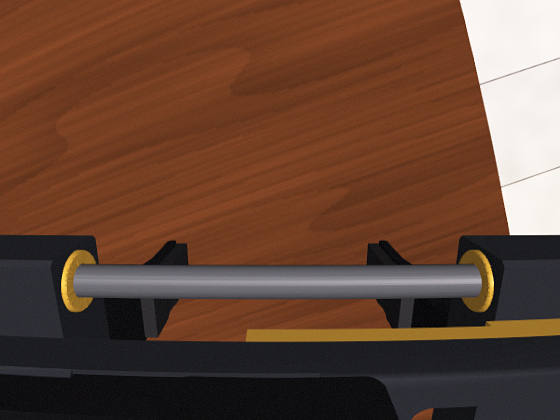

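Both moves were refused, so the arm has not moved; rows probably need all seven numbers. The picture shows only bare table and the fingers near (165,290) and (385,290).

Request:
jog_arm --increments '[{"tx": -0.91,"ty": -0.62,"tz": 0.064,"wx": 0,"wy": 0,"wz": 0.015,"gripper": 87},{"tx": -0.91,"ty": -0.62,"tz": 0.064,"wx": 0,"wy": 0,"wz": 0.015,"gripper": 87},{"tx": -0.91,"ty": -0.62,"tz": 0.064,"wx": 0,"wy": 0,"wz": 0.015,"gripper": 87},{"tx": -0.91,"ty": -0.62,"tz": 0.064,"wx": 0,"wy": 0,"wz": 0.015,"gripper": 87},{"tx": -0.91,"ty": -0.62,"tz": 0.064,"wx": 0,"wy": 0,"wz": 0.015,"gripper": 87},{"tx": -0.91,"ty": -0.62,"tz": 0.064,"wx": 0,"wy": 0,"wz": 0.015,"gripper": 87},{"tx": -0.91,"ty": -0.62,"tz": 0.064,"wx": 0,"wy": 0,"wz": 0.015,"gripper": 87},{"tx": -0.91,"ty": -0.62,"tz": 0.064,"wx": 0,"wy": 0,"wz": 0.015,"gripper": 87}]'

```text
clock: 0.87
eef_pos: [0.3835, 0.3854, 0.2762]
orientation: [0.001, 0.196, 0.981, -0.001]
contact_force: [-0.6, -0.2, -0.5]
finger_gap: 0.999
grasp_force: 0.0
```

Request:
jog_arm --increments '[{"tx": -0.9,"ty": -0.56,"tz": 0.06,"wx": 0,"wy": 0,"wz": 0.015,"gripper": 87},{"tx": -0.9,"ty": -0.56,"tz": 0.06,"wx": 0,"wy": 0,"wz": 0.015,"gripper": 87},{"tx": -0.9,"ty": -0.56,"tz": 0.06,"wx": 0,"wy": 0,"wz": 0.015,"gripper": 87},{"tx": -0.9,"ty": -0.56,"tz": 0.06,"wx": 0,"wy": 0,"wz": 0.015,"gripper": 87},{"tx": -0.9,"ty": -0.56,"tz": 0.06,"wx": 0,"wy": 0,"wz": 0.015,"gripper": 87},{"tx": -0.9,"ty": -0.56,"tz": 0.06,"wx": 0,"wy": 0,"wz": 0.015,"gripper": 87},{"tx": -0.9,"ty": -0.56,"tz": 0.06,"wx": 0,"wy": 0,"wz": 0.015,"gripper": 87},{"tx": -0.9,"ty": -0.56,"tz": 0.06,"wx": 0,"wy": 0,"wz": 0.015,"gripper": 87},{"tx": -0.9,"ty": -0.56,"tz": 0.06,"wx": 0,"wy": 0,"wz": 0.015,"gripper": 87},{"tx": -0.9,"ty": -0.56,"tz": 0.06,"wx": 0,"wy": 0,"wz": 0.015,"gripper": 87}]'

```text
clock: 1.7
eef_pos: [0.5343, 0.178, 0.2611]
orientation: [-0.0, 0.214, 0.977, 0.0]
contact_force: [-0.3, -0.1, -0.1]
finger_gap: 0.999
grasp_force: 0.0
```

```bash
python3 - <<'E'
from h import *
go([.5425,.170,.26],155); print(manip.get_state()['joint_pos'].round(2))
c=cap('wrist','w2'); print(proj(c,[[.5425,.17,.066],[.5425,.17,.106]]))
E
```

```text
t [-0.0433 -0.0153  0.0043] w [ 0.     -0.0002  0.0014] eef [0.5343 0.178  0.2611] tool x [-9.082e-01  4.186e-01  7.000e-04] z [-6.e-04  3.e-04 -1.e+00]
[-0.75  0.18  0.4   1.74 -0.07  1.24  0.8 ]
[[272.33106878 218.80102487]
 [271.65773877 233.25587494]]
```

View pics/w2.png

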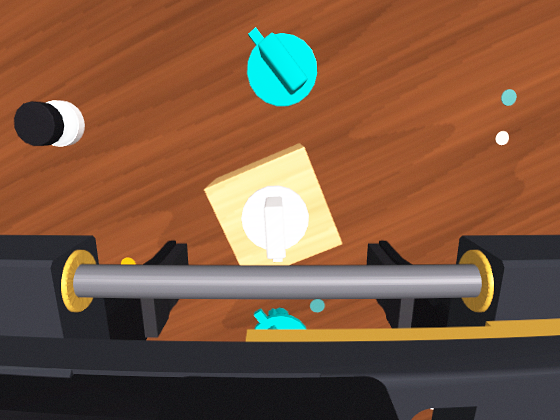

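The wrist view shows the white spindle in the wooden stand, with the flange centred near (276,219). The blade and lug point down the image to about (278,260), and the turquoise ones are at (282,68) and (280,325). I'll measure the centre and blade axis.

```bash
python3 - <<'E'
from h import *
c=load('w2'); g=cv2.cvtColor(c['img'],cv2.COLOR_RGB2GRAY); hsv=cv2.cvtColor(c['img'],cv2.COLOR_RGB2HSV)
print(g[195:266:5,236:316:4])
M=((hsv[...,1]<25)&(g>180)).astype(np.uint8)*255; M[:180]=0;M[264:]=0;M[:,:230]=0;M[:,320:]=0
k=max(cv2.findContours(M,0,cv2.CHAIN_APPROX_NONE)[0],key=cv2.contourArea)
p=k[:,0,:]; p=p[p[:,1]<250]
e=cv2.fitEllipse(p.reshape(-1,1,2));print(e, onz(c,[e[0]],.066))
p=k[:,0,:]; print('lug',p[p[:,1]>254].tolist())
E
```

```text
[[237 238 241 242 249 255 254 255 255 255 255 255 254 254 254 255 242 241
  240 239]
 [243 240 238 253 254 254 254 255 228 229 229 228 255 254 254 254 255 238
  236 234]
 [236 236 244 254 254 254 254 235 231 228 228 230 255 254 254 254 254 255
  235 236]
 [242 243 255 255 255 255 255 240 254 254 254 254 255 254 254 254 254 254
  228 228]
 [239 239 255 254 254 254 254 237 254 254 254 255 255 254 254 254 254 254
  252 236]
 [244 243 255 255 255 255 255 246 254 255 254 254 254 254 254 255 255 255
  247 239]
 [241 240 255 255 255 255 255 251 255 254 254 255 253 254 254 254 254 254
  240 238]
 [238 236 248 255 255 255 255 252 255 254 255 255 253 254 254 254 254 255
  236 238]
 [236 238 236 255 255 255 255 254 255 255 254 254 253 254 254 254 254 239
  235 234]
 [232 230 234 236 255 255 255 255 255 254 255 254 252 254 254 254 234 242
  243 242]
 [236 236 237 236 236 244 255 255 254 255 254 254 253 254 252 243 240 236
  234 236]
 [236 234 232 234 234 234 236 237 254 254 255 254 252 239 236 235 236 238
  238 238]
 [233 234 233 239 240 241 240 241 254 255 255 255 254 237 238 237 236 235
  235 228]
 [ 87 244 241 240 240 241 240 237 234 228 255 255 237 235 235 238 196 102
  101 106]
 [ 77 120 137 137 132 131 136 136 136 134 133 134 130 130  74  74  72  75
   79  77]]
((274.700439453125, 217.77565002441406), (64.03878021240234, 65.84231567382812), 88.41145324707031) [[0.54252453 0.17216295 0.066     ]]
lug [[267, 255], [267, 256], [267, 257], [268, 258], [269, 258], [270, 258], [271, 258], [272, 258], [273, 259], [273, 260], [273, 261], [274, 261], [275, 261], [276, 261], [277, 261], [278, 261], [279, 261], [280, 261], [281, 261], [281, 260], [281, 259], [282, 258], [283, 257], [284, 257], [285, 256], [285, 255]]
```

Request:
jog_arm --increments '[{"tx": -0.042,"ty": -0.012,"tz": 0.15,"wx": 0,"wy": 0,"wz": -0.018,"gripper": 87},{"tx": -0.042,"ty": -0.012,"tz": 0.25,"wx": 0,"wy": 0,"wz": -0.018,"gripper": 87},{"tx": -0.042,"ty": -0.012,"tz": 0.35,"wx": 0,"wy": 0,"wz": -0.018,"gripper": 87},{"tx": -0.042,"ty": -0.012,"tz": 0.43,"wx": 0,"wy": 0,"wz": -0.018,"gripper": 87},{"tx": -0.042,"ty": -0.012,"tz": 0.473,"wx": 0,"wy": 0,"wz": -0.018,"gripper": 87},{"tx": -0.042,"ty": -0.012,"tz": 0.473,"wx": 0,"wy": 0,"wz": -0.018,"gripper": 87},{"tx": -0.042,"ty": -0.012,"tz": 0.473,"wx": 0,"wy": 0,"wz": -0.018,"gripper": 87},{"tx": -0.042,"ty": -0.012,"tz": 0.473,"wx": 0,"wy": 0,"wz": -0.018,"gripper": 87}]'

```text
clock: 2.42
eef_pos: [0.5437, 0.1704, 0.1444]
orientation: [0.001, 0.187, 0.982, 0.001]
contact_force: [0.5, -0.1, 0.3]
finger_gap: 0.998
grasp_force: 0.0
```

Request:
jog_arm --increments '[{"tx": 0,"ty": 0,"tz": 0,"wx": 0,"wy": 0,"wz": 0,"gripper": 30},{"tx": 0,"ty": 0,"tz": 0,"wx": 0,"wy": 0,"wz": 0,"gripper": 20},{"tx": 0,"ty": 0,"tz": 0,"wx": 0,"wy": 0,"wz": 0,"gripper": 5},{"tx": 0,"ty": 0,"tz": 0,"wx": 0,"wy": 0,"wz": 0,"gripper": 5},{"tx": 0,"ty": 0,"tz": 0,"wx": 0,"wy": 0,"wz": 0,"gripper": 5},{"tx": 0,"ty": 0,"tz": 0,"wx": 0,"wy": 0,"wz": 0,"gripper": 5},{"tx": 0,"ty": 0,"tz": 0,"wx": 0,"wy": 0,"wz": 0,"gripper": 5},{"tx": 0,"ty": 0,"tz": 0,"wx": 0,"wy": 0,"wz": 0,"gripper": 5},{"tx": 0,"ty": 0,"tz": 0,"wx": 0,"wy": 0,"wz": 0,"gripper": 5},{"tx": 0,"ty": 0,"tz": 0,"wx": 0,"wy": 0,"wz": 0,"gripper": 5},{"tx": 0,"ty": 0,"tz": 0,"wx": 0,"wy": 0,"wz": 0,"gripper": 5},{"tx": 0,"ty": 0,"tz": 0,"wx": 0,"wy": 0,"wz": 0,"gripper": 5}]' --grip_force 30

```text
clock: 3.42
eef_pos: [0.5431, 0.1697, 0.143]
orientation: [-0.0, 0.187, 0.982, -0.0]
contact_force: [0.3, 1.4, -0.0]
finger_gap: 0.173
grasp_force: 0.4
```

Request:
jog_arm --increments '[{"tx": 0,"ty": 0,"tz": 0,"wx": 0,"wy": 0,"wz": 0,"gripper": 0},{"tx": 0,"ty": 0,"tz": 0,"wx": 0,"wy": 0,"wz": 0,"gripper": 0},{"tx": 0,"ty": 0,"tz": 0,"wx": 0,"wy": 0,"wz": 0,"gripper": 0},{"tx": 0,"ty": 0,"tz": 0,"wx": 0,"wy": 0,"wz": 0,"gripper": 0},{"tx": 0,"ty": 0,"tz": 0,"wx": 0,"wy": 0,"wz": 0,"gripper": 0},{"tx": 0,"ty": 0,"tz": 0,"wx": 0,"wy": 0,"wz": 0,"gripper": 0}]' --grip_force 40

```text
clock: 3.92
eef_pos: [0.5431, 0.1697, 0.143]
orientation: [0.0, 0.187, 0.982, 0.0]
contact_force: [-0.1, 0.8, -0.4]
finger_gap: 0.157
grasp_force: 40.0
```

Request:
jog_arm --increments '[{"tx": 0,"ty": 0,"tz": -0.05,"wx": 0,"wy": 0,"wz": 0,"gripper": 0},{"tx": 0,"ty": 0,"tz": -0.12,"wx": 0,"wy": 0,"wz": 0,"gripper": 0},{"tx": 0,"ty": 0,"tz": -0.2,"wx": 0,"wy": 0,"wz": 0,"gripper": 0},{"tx": 0,"ty": 0,"tz": -0.3,"wx": 0,"wy": 0,"wz": 0,"gripper": 0},{"tx": 0,"ty": 0,"tz": -0.4,"wx": 0,"wy": 0,"wz": 0,"gripper": 0},{"tx": 0,"ty": 0,"tz": -0.44,"wx": 0,"wy": 0,"wz": 0,"gripper": 0},{"tx": 0,"ty": 0,"tz": -0.44,"wx": 0,"wy": 0,"wz": 0,"gripper": 0},{"tx": 0,"ty": 0,"tz": -0.44,"wx": 0,"wy": 0,"wz": 0,"gripper": 0}]'

```text
clock: 4.58
eef_pos: [0.543, 0.1696, 0.2528]
orientation: [0.0, 0.187, 0.982, 0.0]
contact_force: [-0.4, 0.5, -2.4]
finger_gap: 0.16
grasp_force: 40.0
```

```bash
python3 - <<'E'
from h import *
s=manip.get_state(); e=s['eef_pos']; go([.5,-.135,.253],158)
a=cap('side','s3');w=cap('wrist','w3');t=cap('top','t3')
tip=e-[0,0,.131]
for c in(a,w,t):print(proj(c,[tip,tip+[0,0,.05],tip+[0,0,.096]]).round(1).tolist())
ps=proj(a,[tip])[0].astype(int)
i=a['img'][:,:,::-1]; x,y=ps
A=cv2.resize(i[max(0,y-70):y+40,max(0,x-60):x+80],(500,393),interpolation=cv2.INTER_CUBIC)
B=cv2.resize(t['img'][185:245,252:322,::-1],(300,257),interpolation=cv2.INTER_CUBIC)
o=np.zeros((393,800,3),np.uint8);o[:,:500]=A;o[:257,500:]=B
cv2.imwrite('pics/c3.png',o)
E
```

```text
t [-2.8810e-01 -1.1963e+00 -1.0000e-03] w [0.0001 0.     0.0024] eef [0.543  0.1696 0.2528] tool x [-9.300e-01  3.677e-01 -1.000e-04] z [ 2.e-04  2.e-04 -1.e+00]
[[194.8, 161.5], [193.1, 146.1], [191.4, 131.3]]
[[277.5, 229.6], [277.6, 257.9], [277.7, 301.1]]
[[152.3, 212.4], [147.2, 208.7], [142.1, 204.9]]
```

View pics/c3.png

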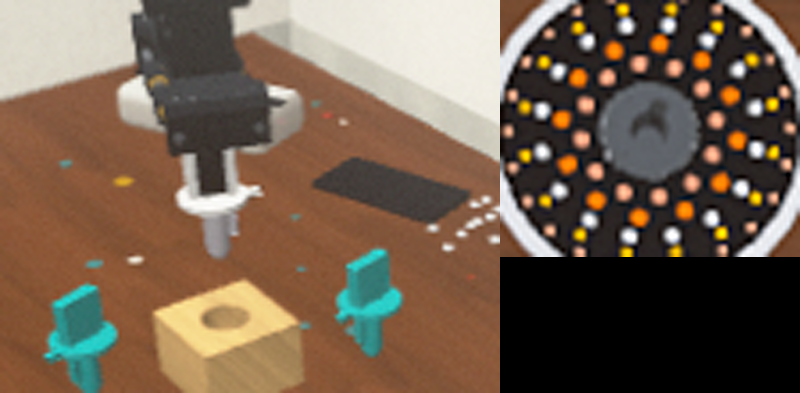

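The side view shows the spindle hanging upright in the fingers with its tip near (195,163), 1–2 px from where it should be. Its lug points away from the robot and the stand is empty. The hub crop shows the keyway at the bore's upper right. I'll move just past the hub so the wrist camera can see it.

Request:
jog_arm --increments '[{"tx": -0.05,"ty": -0.08,"tz": 0,"wx": 0,"wy": 0,"wz": 0,"gripper": 0},{"tx": -0.13,"ty": -0.2,"tz": 0,"wx": 0,"wy": 0,"wz": 0,"gripper": 0},{"tx": -0.21,"ty": -0.32,"tz": 0,"wx": 0,"wy": 0,"wz": 0,"gripper": 0},{"tx": -0.29,"ty": -0.44,"tz": 0,"wx": 0,"wy": 0,"wz": 0,"gripper": 0},{"tx": -0.37,"ty": -0.56,"tz": 0,"wx": 0,"wy": 0,"wz": 0,"gripper": 0},{"tx": -0.4,"ty": -0.6,"tz": 0,"wx": 0,"wy": 0,"wz": 0,"gripper": 0},{"tx": -0.4,"ty": -0.6,"tz": 0,"wx": 0,"wy": 0,"wz": 0,"gripper": 0}]'

```text
clock: 5.32
eef_pos: [0.5807, -0.0117, 0.2519]
orientation: [-0.001, 0.19, 0.982, -0.001]
contact_force: [-0.1, 0.2, -1.6]
finger_gap: 0.153
grasp_force: 40.0
```

Request:
jog_arm --increments '[{"tx": -0.05,"ty": -0.08,"tz": 0,"wx": 0,"wy": 0,"wz": 0,"gripper": 0},{"tx": -0.13,"ty": -0.2,"tz": 0,"wx": 0,"wy": 0,"wz": 0,"gripper": 0},{"tx": -0.21,"ty": -0.32,"tz": 0,"wx": 0,"wy": 0,"wz": 0,"gripper": 0},{"tx": -0.29,"ty": -0.44,"tz": 0,"wx": 0,"wy": 0,"wz": 0,"gripper": 0},{"tx": -0.36,"ty": -0.54,"tz": 0,"wx": 0,"wy": 0,"wz": 0,"gripper": 0},{"tx": -0.39,"ty": -0.58,"tz": 0,"wx": 0,"wy": 0,"wz": 0,"gripper": 0},{"tx": -0.39,"ty": -0.58,"tz": 0,"wx": 0,"wy": 0,"wz": 0,"gripper": 0},{"tx": -0.39,"ty": -0.58,"tz": 0,"wx": 0,"wy": 0,"wz": 0,"gripper": 0},{"tx": -0.39,"ty": -0.58,"tz": 0,"wx": 0,"wy": 0,"wz": 0,"gripper": 0}]'

```text
clock: 6.07
eef_pos: [0.6184, -0.175, 0.2521]
orientation: [-0.001, 0.186, 0.983, 0.0]
contact_force: [0.3, 1.2, -2.0]
finger_gap: 0.16
grasp_force: 40.0
```

```bash
python3 - <<'E'
from h import *
s=manip.get_state(); e=s['eef_pos']; print(s['joint_pos'].round(2)); go([.553,-.151,.253],158)
w=cap('wrist','w4')
tip=e-[0,0,.131]
print(proj(w,[tip,tip+[0,0,.05],[.553,-.151,.064]]).round(1).tolist())
E
```

```text
[-0.24  0.38  0.59  1.56 -0.22  1.27  1.57]
t [ 0.2785 -0.0062 -0.0032] w [ 0.0002 -0.0006  0.003 ] eef [ 0.6184 -0.175   0.2521] tool x [-0.9307  0.3658  0.0018] z [-0.0014  0.0012 -1.    ]
[[276.7, 228.7], [276.8, 256.6], [274.6, 119.7]]
```

View pics/w4.png

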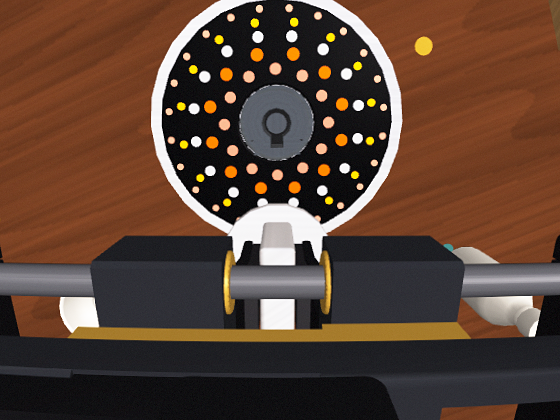

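The wrist view shows the hub with its bore at (276,122) and the keyway straight down the image at about (277,145). The flange's near edge is at (278,205) and the blade's top is near (278,240). I'll measure the bore centre, the keyway angle, and how far the flange sits from the tool axis.

```bash
python3 - <<'E'
from h import *
c=load('w4'); g=cv2.cvtColor(c['img'],cv2.COLOR_RGB2GRAY); s=manip.get_state(); e=s['eef_pos']
# hub face: mid gray disc
M=cv2.inRange(g,60,150); M[:80]=0;M[168:]=0;M[:,:230]=0;M[:,325:]=0
sat=cv2.cvtColor(c['img'],cv2.COLOR_RGB2HSV)[...,1]; M[sat>100]=0
M=cv2.morphologyEx(M,cv2.MORPH_OPEN,np.ones((3,3),np.uint8))
k=max(cv2.findContours(M,0,cv2.CHAIN_APPROX_NONE)[0],key=cv2.contourArea)
el=cv2.fitEllipse(cv2.convexHull(k)); H=onz(c,[el[0]],.064)[0]; print('hub',el,H)
# bore+keyway: dark region inside the hub
D=cv2.inRange(g,0,58); d=np.zeros_like(D); cv2.circle(d,tuple(int(round(v)) for v in el[0]),30,255,-1); D&=d
ys,xs=np.nonzero(D); print(xs.min(),xs.max(),ys.min(),ys.max())
print(g[104:152:3,256:298:2])
low=np.array([[xs[ys==v].mean(),v,np.ptp(xs[ys==v])] for v in range(128,ys.max()+1)]);print(low.round(1).tolist())
# flange near rim
F=((sat<30)&(g>200)).astype(np.uint8); pts=[]
for u in list(range(240,262,2))+list(range(296,318,2)):
    col=np.nonzero(F[200:236,u])[0]
    if len(col):pts.append((u,200+col[0]))
P=onz(c,pts,e[2]-.131+.056)[:,:2]
A=np.c_[2*P,np.ones(len(P))];x=np.linalg.lstsq(A,(P**2).sum(1),rcond=None)[0];print('circle',x[:2],np.sqrt(x[2]+x[:2]@x[:2]))
# fixed-radius fit
from scipy.optimize import least_squares
r=least_squares(lambda q:np.hypot(*(P-q).T)-.028,e[:2]);print('r=28',r.x,np.abs(r.fun).max())
R0=R.from_quat(np.r_[s['orientation'][1:],s['orientation'][0]]);print('offset tool',R0.inv().apply(np.r_[r.x-e[:2],0]))
go(np.r_[H[:2],.253],158.5)
E
```

```text
hub ((276.10272216796875, 122.4476089477539), (74.59953308105469, 75.46800994873047), 169.64791870117188) [ 0.55534465 -0.15071912  0.064     ]
262 290 108 146
[[ 99  99  94 100  97  93  98  98  97  98 101 100  99 100  96  92  96  95
   97  98  97]
 [ 97 100  98  96 101  97 102 100 101 100  86  99 101  95 100 100  98  99
  100 100  96]
 [ 98  97  97 100  99  99  76  40  31  31  34  29  32  36  72 100  97  98
   94  96 100]
 [ 99  95  98  98  97  41  39  29  56  88  91  90  58  31  32  36  97 101
   98  97  94]
 [ 97  96 100  97  44  35  55 100  95  97  98  98  95 105  64  30  34  92
   96 102  97]
 [ 96 100  97  81  48  30 105 100  96 100  98  95  97  99  99  46  35  80
   99  99  96]
 [ 98  99  98  56  42  68 101 103  97  92  96 100  97  98  99  84  31  38
   99  98  97]
 [ 94  95  98  71  52  70 100 100  96  96  96  98  97 100  98  74  34  67
  100  96  98]
 [ 98  98  99  87  60  28  85  98  95  99  98 101  92  98 103  32  42  83
  100 100  98]
 [101  96  98  95  72  65  35  80  99  98  99 100  99  85  30  48  62 101
   99 100  97]
 [ 98  96  95 101  98  89  63  60  30  27  32  26 
[... 513 characters left out ...]
7, 129.0, 23.0], [278.9, 130.0, 22.0], [278.6, 131.0, 20.0], [277.9, 132.0, 18.0], [277.4, 133.0, 16.0], [277.5, 134.0, 13.0], [277.0, 135.0, 12.0], [276.5, 136.0, 11.0], [276.5, 137.0, 11.0], [276.5, 138.0, 11.0], [276.5, 139.0, 11.0], [276.5, 140.0, 11.0], [276.5, 141.0, 11.0], [276.5, 142.0, 11.0], [276.5, 143.0, 11.0], [282.0, 144.0, 0.0], [276.5, 145.0, 11.0], [282.0, 146.0, 0.0]]
circle [ 0.60640767 -0.16979021] 0.018909504077861912
r=28 [ 0.61714385 -0.1741267 ] 0.003008178576116731
offset tool [1.47686204e-03 2.35812329e-04 2.18739665e-06]
t [ 0.2702 -0.0022 -0.0023] w [ 0.0002 -0.0004  0.0004] eef [ 0.6184 -0.1749  0.2523] tool x [-0.9309  0.3653  0.0014] z [-0.001   0.0012 -1.    ]
```

```bash
python3 - <<'E'
from h import *
c=load('w4'); g=cv2.cvtColor(c['img'],cv2.COLOR_RGB2GRAY).astype(int); e=manip.get_state()['eef_pos']; sat=cv2.cvtColor(c['img'],cv2.COLOR_RGB2HSV)[...,1]
tx=np.array([-.9309,.3653]);z=e[2]-.075
th=np.deg2rad(np.arange(-60,61,20));ty=np.array([.3653,.9309])
rim=np.array([np.r_[e[:2]+.028*(np.cos(a)*tx+np.sin(a)*ty),z] for a in th])
print('pred rim',proj(c,rim).round(1).tolist())
print('pred blade edge',proj(c,[np.r_[e[:2]+.02*tx,e[2]-.035],np.r_[e[:2]+.02*tx,e[2]-.075]]).round(1).tolist())
for u in(240,250,264,277,290,304,314):print(u,g[198:242,u].tolist())
E
```

```text
pred rim [[227.6, 234.4], [239.9, 219.7], [257.2, 210.0], [277.0, 206.5], [296.9, 209.9], [314.2, 219.7], [326.5, 234.3]]
pred blade edge [[277.2, 251.3], [277.1, 222.6]]
240 [14, 9, 13, 12, 11, 11, 4, 11, 16, 7, 12, 11, 6, 13, 8, 14, 9, 0, 41, 111, 167, 223, 248, 250, 249, 248, 248, 246, 247, 247, 247, 247, 247, 247, 246, 246, 246, 245, 245, 246, 246, 247, 247, 247]
250 [14, 11, 10, 9, 7, 14, 13, 13, 11, 10, 20, 76, 139, 199, 249, 250, 249, 249, 249, 247, 247, 247, 247, 248, 249, 248, 247, 247, 247, 246, 247, 247, 246, 246, 246, 245, 246, 246, 246, 246, 247, 251, 230, 0]
264 [116, 243, 251, 247, 246, 247, 242, 177, 201, 244, 250, 248, 246, 246, 247, 247, 248, 249, 248, 247, 247, 247, 247, 249, 248, 195, 154, 142, 147, 154, 155, 156, 157, 159, 162, 164, 165, 167, 170, 173, 175, 177, 180, 179]
277 [11, 5, 12, 9, 16, 100, 195, 219, 249, 248, 248, 248, 246, 245, 247, 248, 248, 249, 248, 248, 246, 247, 247, 247, 199, 180, 185, 187, 187, 186, 187, 188, 187, 188, 188, 190, 190, 187, 189, 189, 190, 191, 188, 188]
290 [121, 243, 254, 250, 249, 248, 240, 197, 215, 245, 249, 248, 246, 246, 247, 247, 248, 249, 248, 248, 246, 246, 247, 247, 248, 237, 205, 187, 189, 189, 190, 189, 188, 187, 188, 189, 189, 189, 190, 189, 189, 189, 187, 187]
304 [15, 9, 12, 11, 11, 13, 14, 7, 9, 9, 9, 75, 176, 225, 246, 249, 248, 249, 248, 247, 247, 247, 246, 246, 247, 247, 247, 246, 246, 245, 245, 247, 246, 246, 246, 246, 245, 245, 245, 246, 248, 250, 223, 0]
314 [13, 9, 6, 13, 13, 11, 12, 12, 12, 12, 13, 13, 15, 11, 10, 11, 4, 8, 65, 165, 208, 234, 247, 247, 247, 247, 247, 246, 245, 244, 245, 247, 247, 246, 246, 246, 245, 245, 246, 246, 247, 246, 247, 247]
```

Request:
jog_arm --increments '[{"tx": 0.12,"ty": -0.002,"tz": 0,"wx": 0,"wy": 0,"wz": 0,"gripper": 0},{"tx": 0.24,"ty": -0.002,"tz": 0,"wx": 0,"wy": 0,"wz": 0,"gripper": 0},{"tx": 0.269,"ty": -0.002,"tz": 0.05,"wx": 0,"wy": 0,"wz": 0,"gripper": 0},{"tx": 0.269,"ty": -0.002,"tz": 0.12,"wx": 0,"wy": 0,"wz": 0,"gripper": 0},{"tx": 0.269,"ty": -0.002,"tz": 0.18,"wx": 0,"wy": 0,"wz": 0,"gripper": 0},{"tx": 0.269,"ty": -0.002,"tz": 0.2,"wx": 0,"wy": 0,"wz": 0,"gripper": 0},{"tx": 0.269,"ty": -0.002,"tz": 0.2,"wx": 0,"wy": 0,"wz": 0,"gripper": 0},{"tx": 0.269,"ty": -0.002,"tz": 0.2,"wx": 0,"wy": 0,"wz": 0,"gripper": 0}]'

```text
clock: 6.78
eef_pos: [0.5558, -0.1523, 0.2034]
orientation: [0.0, 0.187, 0.982, 0.0]
contact_force: [0.0, 0.5, -1.5]
finger_gap: 0.16
grasp_force: 40.0
```

```bash
python3 - <<'E'
from h import *
s=manip.get_state(); e=s['eef_pos']; go([.5553,-.1507,.2],158.5); print(s['contact_force'],s['torque'])
a=cap('side','s5');w=cap('wrist','w5')
tip=e-[0,0,.133]
print(proj(a,[tip,[.5553,-.1507,.064]]).round(1).tolist())
x,y=proj(a,[tip])[0].astype(int)
cv2.imwrite('pics/c5.png',cv2.resize(a['img'][y-45:y+35,x-50:x+50,::-1],(750,600),interpolation=cv2.INTER_CUBIC)); print(x-50,y-45)
E
```

```text
t [0.0043 0.0051 0.0138] w [ 0.      0.     -0.0001] eef [ 0.5558 -0.1523  0.2034] tool x [-9.303e-01  3.667e-01 -1.000e-04] z [ 1.e-04  1.e-04 -1.e+00]
[ 0.02987928  0.50550306 -1.47147877] [-0.00080044 -0.0338773  -0.02937558]
[[268.6, 226.1], [268.0, 227.9]]
218 181
```

View pics/c5.png

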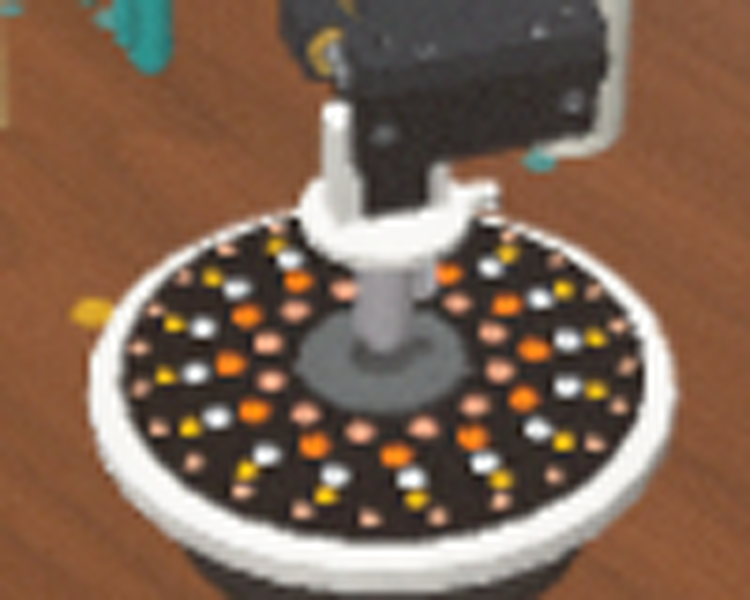

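The tip at (380,343) in the crop is right over the bore. I'll correct by 1 mm and descend slowly into the mouth.

Request:
jog_arm --increments '[{"tx": 0.004,"ty": 0.005,"tz": 0.0,"wx": 0,"wy": 0,"wz": 0,"gripper": 0},{"tx": 0.004,"ty": 0.005,"tz": 0.015,"wx": 0,"wy": 0,"wz": 0,"gripper": 0},{"tx": 0.004,"ty": 0.005,"tz": 0.03,"wx": 0,"wy": 0,"wz": 0,"gripper": 0},{"tx": 0.004,"ty": 0.005,"tz": 0.045,"wx": 0,"wy": 0,"wz": 0,"gripper": 0},{"tx": 0.004,"ty": 0.005,"tz": 0.06,"wx": 0,"wy": 0,"wz": 0,"gripper": 0},{"tx": 0.004,"ty": 0.005,"tz": 0.07,"wx": 0,"wy": 0,"wz": 0,"gripper": 0},{"tx": 0.004,"ty": 0.005,"tz": 0.07,"wx": 0,"wy": 0,"wz": 0,"gripper": 0},{"tx": 0.004,"ty": 0.005,"tz": 0.07,"wx": 0,"wy": 0,"wz": 0,"gripper": 0}]'

```text
clock: 7.55
eef_pos: [0.555, -0.1515, 0.1853]
orientation: [-0.0, 0.187, 0.982, -0.0]
contact_force: [0.4, 0.5, -1.4]
finger_gap: 0.157
grasp_force: 40.0
```

Tip about 12 mm down with no side force. Next I'll go past the key depth.

Request:
jog_arm --increments '[{"tx": 0,"ty": 0,"tz": 0.01,"wx": 0,"wy": 0,"wz": 0,"gripper": 0},{"tx": 0,"ty": 0,"tz": 0.02,"wx": 0,"wy": 0,"wz": 0,"gripper": 0},{"tx": 0,"ty": 0,"tz": 0.028,"wx": 0,"wy": 0,"wz": 0,"gripper": 0},{"tx": 0,"ty": 0,"tz": 0.034,"wx": 0,"wy": 0,"wz": 0,"gripper": 0},{"tx": 0,"ty": 0,"tz": 0.04,"wx": 0,"wy": 0,"wz": 0,"gripper": 0},{"tx": 0,"ty": 0,"tz": 0.04,"wx": 0,"wy": 0,"wz": 0,"gripper": 0},{"tx": 0,"ty": 0,"tz": 0.04,"wx": 0,"wy": 0,"wz": 0,"gripper": 0}]'

```text
clock: 8.13
eef_pos: [0.5551, -0.1514, 0.1754]
orientation: [-0.0, 0.187, 0.982, -0.0]
contact_force: [-0.6, -0.3, -2.7]
finger_gap: 0.156
grasp_force: 40.0
```

Request:
jog_arm --increments '[{"tx": 0,"ty": 0,"tz": 0.01,"wx": 0,"wy": 0,"wz": 0,"gripper": 0},{"tx": 0,"ty": 0,"tz": 0.02,"wx": 0,"wy": 0,"wz": 0,"gripper": 0},{"tx": 0,"ty": 0,"tz": 0.03,"wx": 0,"wy": 0,"wz": 0,"gripper": 0},{"tx": 0,"ty": 0,"tz": 0.04,"wx": 0,"wy": 0,"wz": 0,"gripper": 0},{"tx": 0,"ty": 0,"tz": 0.05,"wx": 0,"wy": 0,"wz": 0,"gripper": 0},{"tx": 0,"ty": 0,"tz": 0.06,"wx": 0,"wy": 0,"wz": 0,"gripper": 0},{"tx": 0,"ty": 0,"tz": 0.06,"wx": 0,"wy": 0,"wz": 0,"gripper": 0},{"tx": 0,"ty": 0,"tz": 0.06,"wx": 0,"wy": 0,"wz": 0,"gripper": 0}]'

```text
clock: 8.8
eef_pos: [0.5551, -0.1514, 0.1603]
orientation: [-0.0, 0.187, 0.982, -0.0]
contact_force: [0.5, 0.3, -1.4]
finger_gap: 0.156
grasp_force: 40.0
```

The key went straight in: the tip is about 37 mm down with no resistance. Now I'll press on against the spring.

Request:
jog_arm --increments '[{"tx": 0,"ty": 0,"tz": 0.01,"wx": 0,"wy": 0,"wz": 0,"gripper": 0},{"tx": 0,"ty": 0,"tz": 0.02,"wx": 0,"wy": 0,"wz": 0,"gripper": 0},{"tx": 0,"ty": 0,"tz": 0.028,"wx": 0,"wy": 0,"wz": 0,"gripper": 0},{"tx": 0,"ty": 0,"tz": 0.036,"wx": 0,"wy": 0,"wz": 0,"gripper": 0},{"tx": 0,"ty": 0,"tz": 0.044,"wx": 0,"wy": 0,"wz": 0,"gripper": 0},{"tx": 0,"ty": 0,"tz": 0.05,"wx": 0,"wy": 0,"wz": 0,"gripper": 0},{"tx": 0,"ty": 0,"tz": 0.055,"wx": 0,"wy": 0,"wz": 0,"gripper": 0},{"tx": 0,"ty": 0,"tz": 0.055,"wx": 0,"wy": 0,"wz": 0,"gripper": 0},{"tx": 0,"ty": 0,"tz": 0.055,"wx": 0,"wy": 0,"wz": 0,"gripper": 0}]'

```text
clock: 9.55
eef_pos: [0.5552, -0.1516, 0.1471]
orientation: [0.0, 0.187, 0.982, 0.0]
contact_force: [-1.6, 0.4, 6.1]
finger_gap: 0.157
grasp_force: 40.0
```

```bash
python3 - <<'E'
from h import *
s=manip.get_state(); print(s['contact_force'],s['eef_pos'],s['grasp_force'])
E
```

```text
[-1.55995923  0.37718739  6.0754294 ] [ 0.55524977 -0.15155725  0.1470516 ] 40.000236919149756
```

The spring is pressed, with a rise of about 7.8 N. I'll push in small steps until the flange contact shows as a sharper force.

Request:
jog_arm --increments '[{"tx": 0,"ty": 0,"tz": 0.003,"wx": 0,"wy": 0,"wz": 0,"gripper": 0},{"tx": 0,"ty": 0,"tz": 0.005,"wx": 0,"wy": 0,"wz": 0,"gripper": 0},{"tx": 0,"ty": 0,"tz": 0.005,"wx": 0,"wy": 0,"wz": 0,"gripper": 0},{"tx": 0,"ty": 0,"tz": 0.005,"wx": 0,"wy": 0,"wz": 0,"gripper": 0}]'

```text
clock: 9.88
eef_pos: [0.5553, -0.1516, 0.147]
orientation: [0.0, 0.187, 0.982, 0.0]
contact_force: [-7.1, 1.0, 17.8]
finger_gap: 0.159
grasp_force: 40.0
```

The TCP stopped at 0.147 m, the height expected when home, and the force rose sharply. One look to confirm before handing in.

```bash
python3 - <<'E'
from h import *
a=cap('side','s6'); s=manip.get_state(); print(s['contact_force'],s['eef_pos'],s['grasp_force'],abs(s['qd']).max())
cv2.imwrite('pics/c6.png',cv2.resize(a['img'][181:261,218:318,::-1],(750,600),interpolation=cv2.INTER_CUBIC))
E
```

```text
[-7.84698743  1.23181735 19.09908585] [ 0.55524947 -0.15160347  0.14694663] 40.001515382900834 0.001985087588586678
```

View pics/c6.png

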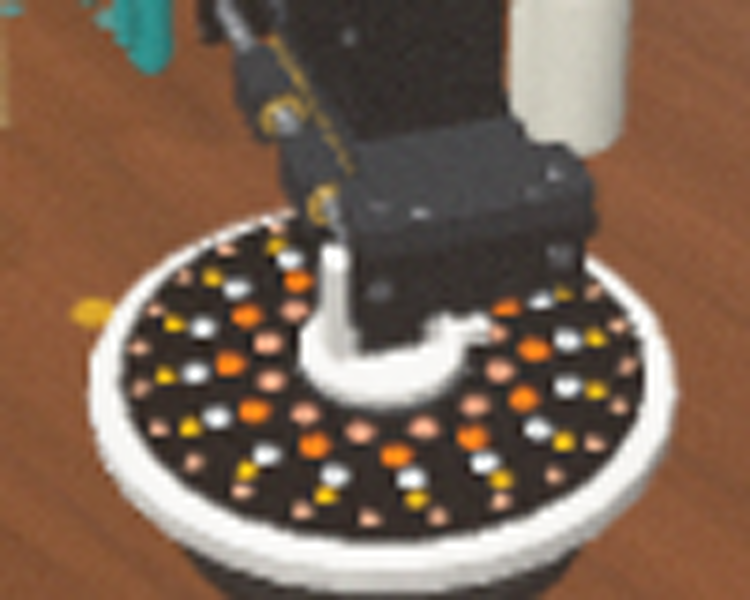

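The flange sits flat on the hub at crop (383,355), with its lug over the keyway, and the blade is still gripped at 40 N. I'll hand it in.

```bash
python3 -c "
from plant import manip
print(manip.job_done())"
```

```text
the job is handed in; nothing more can be done
None
```

The spindle is fully home in the hub: the key is in the keyway, the flange is on the hub face, and the arm is still gripping it at 40 N and pressing down with about 19 N; the job is handed in, but no verdict came back.

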